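# Dry test run of a coffee grinder's roller-lever switch

## Task

Give the empty coffee grinder on the worktop a dry test run. Stand the steel cup upright in the middle of the round pad under the grinder's chute and let go of it; then, with the fingertips, press the roller lever beside it just until the microswitch under it clicks, keep it there for a good second without pushing on into overtravel, and let the lever spring back. Leave the cup on the pad and do not disturb the other things standing about.

Things in the scene. Friction and masses are not known exactly. Their poses are not given: they have to be found in the camera images.
- grinder: Coffee grinder of bare aluminium, fixed. Origin: centre of its underside; own -x is its front (pad, chute, lever), +y its side towards the sink, z up. Foot plate 175 x 220 mm (x -85 to +90, y -110 to +110 mm), top 14 mm above the worktop. Column: x +30 to +90 mm, full width, carries the overhanging head. Black chute over the pad's middle, mouth 200 mm above the worktop.
- head_edge (a point): Middle of the lower front edge of the grinder's head, (-35, 0, +245) mm in its frame. The head spans x -35 to +90 mm and the full width, from 245 up to 295 mm, hopper on it to 358 mm. It overhangs pad and lever, so the hand must come from the front, tilted 25 to 40 degrees from vertical: fingers pointing down and towards the column, wrist back towards the robot.
- pad (a point): Middle of the top face of the round dark rubber pad (72 mm across, 3 mm thick) on the foot plate under the chute: at (-26, -50, +16) mm in the grinder's frame. Its axes are the grinder's.
- cup: Open round steel dosing cup, 58 mm outside diameter, 70 mm high, wall 3 mm, about 0.12 kg. It starts upright on the worktop between sink and grinder. Origin: centre of its underside, z up through its mouth.
- roller_axle (a point): Centre of the black roller (18 mm diameter, 10 mm wide, axle along the grinder's y, turns freely) at the end of the steel lever; at rest at (-29, +60, +95) mm in the grinder's frame. It moves with the lever. Free space: 30 mm or more to either side of the roller and in front of it.
- hinge (a point): Hinge of the roller lever, (+20, +60, +105) mm in the grinder's frame, axis along its y. The steel lever is 50 mm from hinge to roller axle and points to the front (-x), drooping 0.20 rad below level at rest; pressed, its roller swings down and back towards the column (about 27 degrees off straight down on the way).
- lever (a joint): Angle of the roller lever (rad): 0 at rest, grows as it is pressed down, hard stop at 0.66. A light spring (about 1 N at the roller) returns it. It meets the plunger of the microswitch at 0.08 to 0.30 rad (roller 4 to 15 mm down): this differs from start to start, as the switch is screwed on higher or lower.
- plunger (a joint): Travel (m) of the steel plunger of the black microswitch (26 x 10 x 16 mm) under the lever; 0 at rest, stop at 0.005. When the lever meets it, the force at the roller steps from about 1 to 4 N. It clicks at 0.001 (roller 3 to 4 mm further, about 6 N square to the lever); overtravel begins at 0.003 (roller about 10 mm further, about 9 N). Aim for about 0.002 (7 to 7.5 N).
- pepper_mill: Bystander: turned wooden pepper mill, 58 x 58 x 170 mm, upright behind the cup's place. Origin: centre of its underside.
- garlic: Bystander: garlic bulb, 53 x 54 x 53 mm, behind the cup's place, next to the sink. Origin: centre of its underside.

How it is judged:
On the way, in this order (a step that is already met when the one before it is completed fails the run):
1. the cup stands upright on the middle of the pad, let go of (horizontal distance between cup and pad below 0.012 m and z of cup in the frame of pad below 0.004 m and angle between cup's own z axis and vertical below 0.1 rad and contact force between the fingers and cup below 0.1 N and linear speed of cup below 0.02 m/s), for 0.2 s.
2. the lever is pressed until the switch clicks and is kept there for a second, the cup staying in place (value of joint plunger above 0.001 m and horizontal distance between cup and pad below 0.012 m and contact force between the fingers and lever above 0.5 N), for 1 s.
3. the lever has sprung back to rest (value of joint lever below 0.04 rad), for 0.2 s.
At the end, for the whole second after the job is handed in: The cup stands still and upright (within 0.1 rad) on the pad, its middle within 12 mm of the pad's middle, let go of; the lever is back within 0.04 rad of rest and the plunger within 0.5 mm (all of step 1 and value of joint lever below 0.04 rad and value of joint plunger below 0.0005 m); the robot touches nothing.
It fails at once if the switch is pressed into overtravel (plunger beyond 3 mm) (value of joint plunger above 0.003 m).
It fails at once if the switch clicks before the cup stands under the chute (value of joint plunger above 0.001 m and horizontal distance between cup and pad above 0.02 m).
It fails at once if the cup is tipped by more than 0.6 rad (angle between cup's own z axis and vertical above 0.6 rad).
It fails at once if a bystander is shifted by more than 20 mm (distance of any of pepper_mill, garlic from where it was at the start of the episode above 0.02 m).
It also fails if it takes over 58 s, if anything falls off the work surface, if the arm or the gripper's body presses on something with over 40 N, if the wrist force passes 120 N, or if a joint passes its speed limit or range.

## Robot

A 6-joint arm with a two-finger parallel gripper is mounted at the origin on a cart in front of the work surface, level with it; the furniture and walls round the work are solid. World frame = base frame: x ahead of the robot, y to its left, z up, the work surface at z = 0. Lengths are in m, angles in rad, forces in N, time in s.
With the tool pointing down it reaches from about 0.425 to 0.95 m from the base axis. Payload 3.5 kg.
Tool frame: the origin (TCP) lies midway between the tips of the shut fingers; the grasp point (between the pads) lies 19 mm behind it; x points along the fingers, y is the direction in which the jaws open and shut, and the axes are right-handed (so a half turn about x gives the same grasp; the last joint's range is limited). The gripper opens to 85 mm and grips with 20 to 120 N. Pads are 22 mm wide; open, the fingers measure 114 mm over their backs; the gripper's body (76 mm by 85 mm) begins 54 mm behind the grasp point. The pads swing forward as they close: fully open they stand 13 mm farther back than shut.
Start: joints at [1.197, 0.286, 1.577, -0, 1.279, -0.15], TCP at [0.15, 0.658, 0.231] pointing down, gripper open.
Joint ranges: [-2.77, 2.77], [-0.9, 2.22], [0.21, 2.48], [-1.53, 4.67], [0.24, 2.81], [-2.84, 2.84]. Speed limits (rad/s): [2.79, 2.79, 3.14, 3.14, 3.14, 3.14].

## Interface

Orientations are given as a unit quaternion [x, y, z, w].
In Python, from plant import sensors, optics, ctrl gives the robot as it stands.
- The arm moves only by the tool arm_command, never from a script. Its argument "increments" is a list that holds one entry, the list of rows, each a list of 4 numbers: the shift along the tool's x, y, z in cm, then the turn about the tool's x in rad. A call has 1 to 20 rows; each row shifts and turns the commanded pose from where the row before left it, along the tool's axes as they then stand; what a row does not reach is not made up. A row lasts 1/8 s, in which the tool goes at most 62.5 mm and 10.7 degrees, less where a joint would pass 70% of its speed; a pose out of reach is approached as far as the arm can. A call with a gripper value outside its range is refused whole. "grip" is the finger opening in cm, from 0 to 8.54, set as the call begins (left out, the last holds). The fingers move at their own pace and stop on an object; "grip_force" is the grip in N (left out, the last holds). Time passes only in rows, so rows that do not move let the fingers close. It gives the time, the measured TCP pose, the force and the opening at its end, in the units of the state.
- sensors.get_state(): the state, without advancing time (a new reading comes with each control period).
- optics.read_camera(name): name is "side" or "top"; returns the picture (384x512x3 uint8, blue, green, red); there is no depth.
- optics.camera_model(name): a dict with "camera_matrix" (3x3 intrinsics, pixels), "world_from_camera" (4x4, takes a point from camera to world coordinates). Camera axes: x right, y up, looking along -z (the intrinsics and any distortion apply to the point x, -y, -z); pixel columns grow to the right and rows downward; lengths in m; the calibration is good to about 2 mm. A picture is of the moment at which its call begins. camera_model takes no time and is no camera call.
- ctrl.sign_off(): hands the job in, once; it reports no verdict.
Trained networks look in the newest picture that a camera, given by its name, has taken for a name from the list of things; names that differ only in an ending like _2 or _b are one class to them, and where a whole thing is asked for, a point or a joint stands for the part that bears it (a point fixed in the world has none). Each returns a list of dicts, best first, with "conf" (0 to 1); they miss things now and then, are a little off and sometimes report something else, mostly with a low value. They report only what shows in the picture. A call takes as long as a camera call.
- optics.boxes_of(camera, query): "at" ([row, column] in pixels, amid what is visible of it).
- optics.place_of(camera, query): "at" ([row, column] in pixels: a listed point, or the origin of a listed thing).
The state is a dict: "time": time; "qpos": joint angles; "dq": joint speeds; "joint_efforts": joint torques, N m; "eef_pos": TCP position; "tcp_rot": TCP orientation; "contact_force": force on the tool from outside, world axes, zero at the start; "wrist_torque": the same for the moment, N m; "opening": opening from 0.0 (shut) to 1.0 (fully open).
Only numpy, scipy, OpenCV 4.12 (cv2) and the standard library are available. Lean on these libraries where they do the work, as an engineer would, in place of code of your own. Each camera call takes 0.05 s, during which the arm holds its last target.

## Working session

There is one attempt and no reset: what is moved stays moved. The work goes in short steps, Python scripts to look and compute and a tool call to move; the robot and the scene stay as the last step left them, time stands still between calls to the robot, and variables do not carry over. Pictures are saved under pics/ and viewed, and the job is handed in when it is done.

Besides the shell and the picture viewer there is one more tool, called after "Call:" by a JSON object that holds its "fn" and its "kwargs", one argument or row to a line. arm_command: Moves the arm, as the interface text tells. Its arguments: {"type":"object","properties":{"increments":{"type":"array","items":{"type":"array","items":{"type":"array","items":{"type":"number"}}}},"grip":{"type":"number"},"grip_force":{"type":"number"}},"required":["increments"]}

```bash
ls; mkdir -p pics; python3 - <<'E'
from plant import sensors, optics, ctrl
import cv2
print(sensors.get_state())
for c in ("side","top"):
    cv2.imwrite(f"pics/{c}0.png",optics.read_camera(c))
    m=optics.camera_model(c);print(c,m)
    for q in ["grinder","head_edge","pad","cup","roller_axle","hinge","pepper_mill","garlic"]:
        print(q,[(r["at"],round(r["conf"],2)) for r in optics.place_of(c,q)][:3])
E
```

```text
pics
{'time': 0.0, 'qpos': array([ 1.19700185e+00,  2.87155908e-01,  1.57816179e+00,  5.52025511e-06,
        1.27858499e+00, -1.49985120e-01]), 'dq': array([ 5.81088778e-04, -4.48257612e-04,  1.60486404e-04,  8.55994929e-05,
        6.45533057e-04, -6.30983519e-04]), 'joint_efforts': array([-7.14083690e-04, -4.05988812e+01, -2.92625427e+01, -1.62735332e-04,
        5.84434223e-03,  1.56898281e-07]), 'eef_pos': array([0.14953461, 0.65756538, 0.22996191]), 'tcp_rot': array([ 0.07817563,  0.7028967 , -0.07975241,  0.70247018]), 'contact_force': array([ 0.248336  , -0.47338234, -0.07741631]), 'wrist_torque': array([-0.00477177, -0.03603589,  0.02746487]), 'opening': 1.00076151150744}
side {'camera_matrix': array([[387.5435149,   0.       , 255.1792617],
       [  0.       , 387.5435149, 190.2445628],
       [  0.       ,   0.       ,   1.       ]]), 'world_from_camera': array([[-0.9704125 ,  0.11929768, -0.20992294,  0.45112584],
       [-0.24073376, -0.41097639,  0.87928702,  0.52137462],
       [ 0.01862353,  0.90380665,  0.42753561,  0.5205021 ],
       [ 0.        ,  0.        ,  0.
[... 341 characters left out ...]
[386.57290447,   0.        , 254.28723685],
       [  0.        , 386.57290447, 194.35767651],
       [  0.        ,   0.        ,   1.        ]]), 'world_from_camera': array([[ 0.11498141,  0.7989079 , -0.59036043,  0.10161602],
       [-0.99333712,  0.08781127, -0.07463608, -0.27526597],
       [-0.00778706,  0.59500869,  0.80368154,  0.84417582],
       [ 0.        ,  0.        ,  0.        ,  1.        ]])}
grinder [([256.1, 304.6], 0.58)]
head_edge [([208.0, 299.9], 0.97)]
pad [([280.2, 309.7], 0.6)]
cup [([231.2, 209.9], 0.59)]
roller_axle [([224.5, 287.8], 0.56)]
hinge [([213.1, 299.7], 0.94)]
pepper_mill [([191.1, 240.5], 0.87)]
garlic [([183.7, 201.3], 0.73), ([231.5, 207.4], 0.71)]
```

View pics/side0.png

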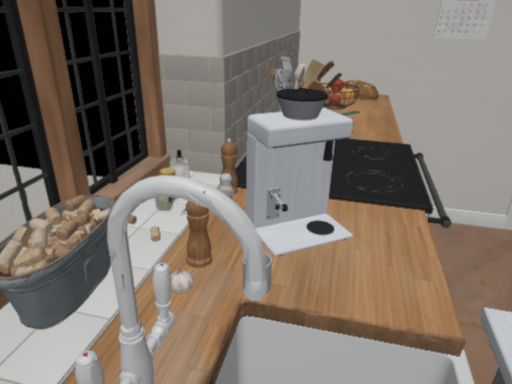

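View pics/top0.png

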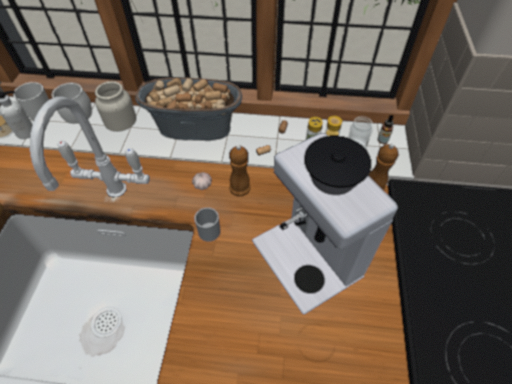

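The side view shows the cup behind the tap near (275,257), the pad at (228,320) and the roller near (208,284). The top view shows the cup at (225,207), the pad at (279,309), the roller near (223,286), the mill at (190,240) and the garlic at (181,202). Next I fit the poses.

```bash
cat > h.py <<'E'
import numpy as np
from plant import optics
from scipy.optimize import least_squares
def proj(c,P):
    m=optics.camera_model(c);T=np.linalg.inv(m["world_from_camera"]);K=m["camera_matrix"]
    p=T[:3,:3]@np.asarray(P)+T[:3,3];q=K@np.array([p[0],-p[1],-p[2]]);q/=q[2];return np.array([q[1],q[0]])
def ray(c,at,z):
    m=optics.camera_model(c);W=m["world_from_camera"];K=m["camera_matrix"]
    d=np.linalg.inv(K)@np.array([at[1],at[0],1]);d=W[:3,:3]@np.array([d[0],-d[1],-d[2]]);o=W[:3,3]
    return o+d*(z-o[2])/d[2]
G={"head_edge":(-.035,0,.245),"pad":(-.026,-.05,.016),"roller_axle":(-.029,.06,.095),"hinge":(.02,.06,.105),"grinder":(0,0,0)}
def g2w(p,P):
    c,s=np.cos(p[2]),np.sin(p[2]);x,y,z=P;return np.array([p[0]+c*x-s*y,p[1]+s*x+c*y,z])
E
python3 - <<'E'
from h import *
O={"top":{"grinder":[256.1,304.6],"head_edge":[208,299.9],"pad":[280.2,309.7],"roller_axle":[224.5,287.8],"hinge":[213.1,299.7]},
"side":{"grinder":[230.7,297.3],"head_edge":[143.9,310.9],"pad":[225.7,320.8],"roller_axle":[208.9,284.4],"hinge":[198.8,273.9]}}
f=lambda p:np.concatenate([proj(c,g2w(p,G[k]))-O[c][k] for c in O for k in O[c]])
for cs in (["top","side"],["top"],["side"]):
    f=lambda p:np.concatenate([proj(c,g2w(p,G[k]))-O[c][k] for c in cs for k in O[c]])
    r=least_squares(f,[.6,-.4,0],loss="soft_l1");print(cs,r.x,np.round(f(r.x).reshape(-1,2),1).tolist())
    for k in G: print(k,g2w(r.x,G[k]).round(4))
for n,z,a,b in [("cup",0,[231.2,209.9],[287.7,258.1]),("pepper",0,[191.1,240.5],[260.2,198.1]),("garlic",0,[183.7,201.3],[290.4,180.3])]:
    print(n,ray("top",a,z).round(4),ray("side",b,z).round(4))
E
python3 - <<'E'
import cv2
a=cv2.imread("pics/top0.png")[180:320,180:380];cv2.imwrite("pics/tc.png",cv2.resize(a,None,fx=4,fy=4,interpolation=cv2.INTER_CUBIC))
a=cv2.imread("pics/side0.png")[180:310,160:360];cv2.imwrite("pics/sc.png",cv2.resize(a,None,fx=4,fy=4,interpolation=cv2.INTER_CUBIC))
E
```

```text
['top', 'side'] [ 0.54362173 -0.33963699 -0.88291266] [[2.3, -0.1], [-0.6, 2.3], [-3.0, -0.4], [0.9, -5.5], [0.1, 0.3], [0.5, -0.3], [0.6, 1.3], [0.9, -1.3], [-1.1, -0.3], [-3.3, 0.5]]
head_edge [ 0.5214 -0.3126  0.245 ]
pad [ 0.4885 -0.3513  0.016 ]
roller_axle [ 0.5716 -0.2791  0.095 ]
hinge [ 0.6027 -0.317   0.105 ]
grinder [ 0.5436 -0.3396  0.    ]
['top'] [ 0.54314312 -0.33969767 -0.90149515] [[2.5, -0.1], [-0.7, 2.1], [-2.8, -0.8], [0.7, -5.2], [0.2, 0.8]]
head_edge [ 0.5214 -0.3122  0.245 ]
pad [ 0.4878 -0.3503  0.016 ]
roller_axle [ 0.5722 -0.2797  0.095 ]
hinge [ 0.6026 -0.3182  0.105 ]
grinder [ 0.5431 -0.3397  0.    ]
['side'] [ 0.54462299 -0.33849144 -0.83661817] [[0.7, -0.7], [0.7, 1.4], [0.5, -1.9], [-0.6, 0.3], [-2.6, 0.3]]
head_edge [ 0.5212 -0.3125  0.245 ]
pad [ 0.4901 -0.3527  0.016 ]
roller_axle [ 0.5697 -0.2768  0.095 ]
hinge [ 0.6026 -0.3131  0.105 ]
grinder [ 0.5446 -0.3385  0.    ]
cup [ 0.5937 -0.0982  0.    ] [ 0.5884 -0.097   0.    ]
pepper [ 0.7286 -0.1581  0.    ] [ 0.7417 -0.1537  0.    ]
garlic [ 0.7422 -0.0463  0.    ] [ 0.7382 -0.0476  0.    ]
```

View pics/tc.png

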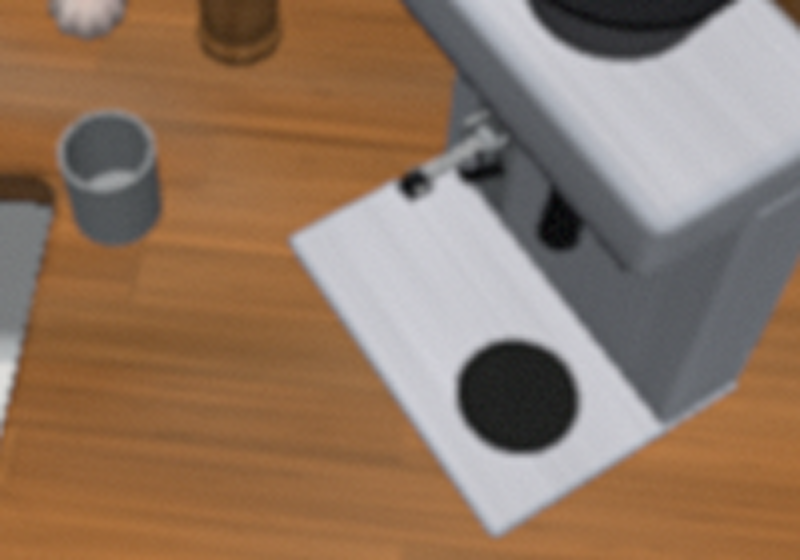

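View pics/sc.png

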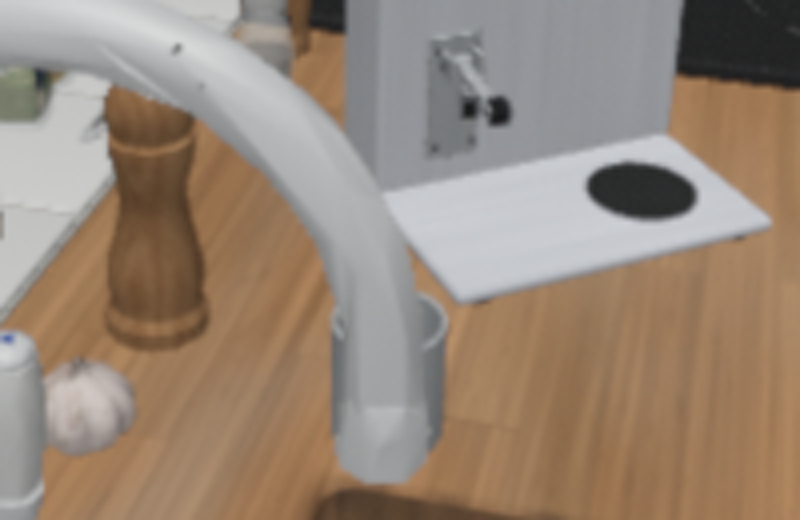

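```bash
python3 - <<'E'
from h import *
G.update(fl=(-.085,.11,.014),fr=(-.085,-.11,.014),br=(.09,-.11,.014),cr=(.03,-.11,.014))
O={"top":{"head_edge":[208,299.9],"pad":[278.6,309.2],"pad2":[280.2,309.7],"roller_axle":[225.9,283.4],"fl":[239.6,252.2],"fr":[312.5,303.5]},
"side":{"head_edge":[143.9,310.9],"pad":[227.4,319.9],"pad2":[225.7,320.8],"roller_axle":[207.2,283.6],"fl":[253,275.5],"fr":[234.1,352.2]}}
G["pad2"]=G["pad"]
for cs in (["top","side"],["top"],["side"]):
    f=lambda p:np.concatenate([proj(c,g2w(p,G[k]))-O[c][k] for c in cs for k in O[c]])
    r=least_squares(f,[.6,-.4,0],loss="soft_l1");print(cs,r.x,np.round(f(r.x).reshape(-1,2),1).tolist())
    for k in ("pad","roller_axle","hinge"): print(k,g2w(r.x,G[k]).round(4))
# direct triangulation with per-camera
for c in O: print(c, ray(c,O[c]["pad"],.017), ray(c,O[c]["roller_axle"],.095))
# cup rims: top crop mouth ellipse centre(109,153), base bottom
print("cup rim top",ray("top",[180+153.5/4-.5,180+109.5/4-.5],.07))
print("cup rim side: left/right extents", ray("side",[180+318/4,160+390/4-.5],.07))
E
```

```text
['top', 'side'] [ 0.54196006 -0.34115129 -0.90716692] [[-0.2, 2.8], [-0.6, 0.2], [-2.2, -0.3], [-0.3, -0.1], [-1.1, -0.9], [1.1, 0.2], [0.5, 1.8], [-0.8, 0.4], [0.9, -0.5], [0.2, 0.7], [0.3, -0.9], [-0.2, 1.4]]
pad [ 0.4866 -0.3515  0.016 ]
roller_axle [ 0.5714 -0.2813  0.095 ]
hinge [ 0.6015 -0.3199  0.105 ]
['top'] [ 0.54065235 -0.34113089 -0.91029348] [[0.4, 2.7], [-0.1, 0.1], [-1.7, -0.4], [0.1, -0.1], [-0.8, -0.9], [1.6, -0.0]]
pad [ 0.4852 -0.3513  0.016 ]
roller_axle [ 0.5702 -0.2814  0.095 ]
hinge [ 0.6003 -0.3201  0.105 ]Traceback (most recent call last):
  File "<stdin>", line 8, in <module>
    return func(*args, **kwargs)
    result = trf(vector_fun.fun, vector_fun.jac, x0, f0, J0, lb, ub, ftol, xtol,
                 gtol, max_nfev, x_scale, loss_function, tr_solver,
                 tr_options.copy(), verbose, callback=callback_wrapped)
    return trf_no_bounds(
        fun, jac, x0, f0, J0, ftol, xtol, gtol, max_nfev, x_scale,
        loss_function, tr_solver, tr_options, verbose, callback=callback)
    J = jac(x)
    self._update_jac()
    ~~~~~~~~~~~~~~~~^^
    self.
[... 491 characters left out ...]
               ^^^^^^^^^^^^^^^^^^^^^^
                             mf)
                             ^^^
    df = [f_eval - f0 for f_eval in f_evals]
                                    ^^^^^^^
    f = np.atleast_1d(self.fun(x, *self.args, **self.kwargs))
                      ~~~~~~~~^^^^^^^^^^^^^^^^^^^^^^^^^^^^^^
    return np.atleast_1d(self.fun(x))
                         ~~~~~~~~^^^
    return self.f(x, *self.args, **self.kwargs)
           ~~~~~~^^^^^^^^^^^^^^^^^^^^^^^^^^^^^^
  File "<stdin>", line 7, in <lambda>
  File "h.py", line 5, in proj
    m=optics.camera_model(c);T=np.linalg.inv(m["world_from_camera"]);K=m["camera_matrix"]
ValueError: time passes only in moves, steps and waits
```

Call:
{"fn": "arm_command", "kwargs": {
  "increments": [
    [[-5.4, 0, 0, 0], [-5.4, 0, 0, 0], [-5.4, 0, 0, 0], [-5.4, 0, 0, 0], [-5.4, 0, 0, 0], [0, -3.25, 4.47, 0], [0, -3.25, 4.47, 0], [0, -3.25, 4.47, 0], [0, -3.25, 4.47, 0], [0, -3.25, 4.47, 0], [0, -3.25, 4.47, 0], [0, -3.25, 4.47, 0], [0, -3.25, 4.47, 0], [0, -3.25, 4.47, 0], [0, -3.25, 4.47, 0], [0, -3.25, 4.47, 0]]
  ],
  "grip": 8.5
}}

```text
time: 2.9
eef_pos: [0.5508, 0.1989, 0.5016]
tcp_rot: [0.079, 0.702, -0.079, 0.703]
contact_force: [0.1, 0.2, 0.0]
opening: 0.993
```

Call:
{"fn": "arm_command", "kwargs": {
  "increments": [
    [[0, -5.2, 0.6, 0], [0, -5.2, 0.6, 0], [0, -5.2, 0.6, 0], [0, -5.2, 0.6, 0], [0, -5.2, 0.6, 0], [0, -5.2, 0.6, 0], [0, -5.2, 0.6, 0], [0, -5.2, 0.6, 0], [0, -5.2, 0.6, 0], [0, -5.2, 0.6, 0], [0, -5.2, 0.6, 0], [0, -5.2, 0.6, 0], [0, -5.2, 0.6, 0]]
  ]
}}

```text
time: 4.53
eef_pos: [0.4755, -0.4776, 0.5015]
tcp_rot: [0.079, 0.703, -0.079, 0.703]
contact_force: [0.3, -0.5, -0.0]
opening: 0.994
```

Call:
{"fn": "arm_command", "kwargs": {
  "increments": [
    [[0, -3, 4, 0], [0, -3, 4, 0], [0, -3, 4, 0], [0, -3, 4, 0], [0, -3, 4, 0]]
  ]
}}

```text
time: 5.15
eef_pos: [0.6136, -0.6413, 0.4861]
tcp_rot: [0.076, 0.699, -0.082, 0.706]
contact_force: [-2.5, -1.9, 21.0]
opening: 0.997
```

```bash
python3 - <<'E'
from plant import sensors
s=sensors.get_state();print(s["qpos"].round(3),s["eef_pos"],s["tcp_rot"])
E
```

```text
[-9.220e-01  9.190e-01  2.100e-01  2.000e-03  2.000e+00 -2.268e+00] [ 0.61358371 -0.64125511  0.48607812] [ 0.07615004  0.69899262 -0.08190225  0.70633032]
```

```bash
python3 - <<'E'
from plant import sensors,optics
import cv2
cv2.imwrite("pics/t1.png",optics.read_camera("top"));cv2.imwrite("pics/s1.png",optics.read_camera("side"))
from h import *
s=sensors.get_state();print(s["qpos"].round(4),s["eef_pos"],s["contact_force"],R.from_quat(s["tcp_rot"]).as_matrix()[:,0])
E
```

```text
[-9.2240e-01  9.2700e-01  2.2170e-01  2.0000e-03  1.9978e+00 -2.2678e+00] [ 0.61453007 -0.64320101  0.47266454] [ 2.23939873 -1.45523416 -3.85630392] [-0.00148903  0.00502253 -0.99998628]
```

View pics/t1.png

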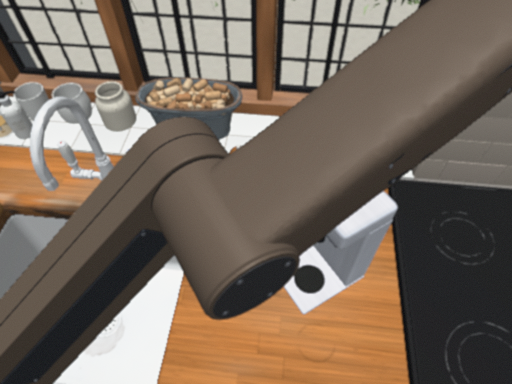

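Call:
{"fn": "arm_command", "kwargs": {
  "increments": [
    [[-2, -3.3, 4.4, 0], [-2, -3.3, 4.4, 0], [-2, -3.3, 4.4, 0], [-2, -3.3, 4.4, 0], [-2, -3.3, 4.4, 0], [-2, -3.3, 4.4, 0]]
  ]
}}

```text
time: 6.0
eef_pos: [0.6347, -0.6875, 0.4896]
tcp_rot: [0.032, 0.644, -0.125, 0.754]
contact_force: [-0.0, -0.2, -0.1]
opening: 0.996
```

```bash
cat > st.py <<'E'
from plant import sensors
from h import *
s=sensors.get_state();M=R.from_quat(s["tcp_rot"]).as_matrix();print(s["time"],"q",s["qpos"].round(4),"p",s["eef_pos"].round(4),"f",s["contact_force"].round(2),"op",s["opening"]);print(M.round(4))
x=M[:,0];print("tilt",np.degrees(np.arccos(-x[2])),"az",np.degrees(np.arctan2(x[1],x[0])),"y elev",np.degrees(np.arcsin(M[2,1])))
E
python3 st.py
```

```text
6.0 q [-0.94    0.9207  0.2099  0.0253  1.8082 -2.2784] p [ 0.6347 -0.6875  0.4896] f [-0.05 -0.15 -0.08] op 0.9960109730391397
[[ 0.1385  0.23    0.9633]
 [-0.1479  0.9666 -0.2095]
 [-0.9792 -0.1135  0.1679]]
tilt 11.692629153524381 az -46.8749898477895 y elev -6.514553792307991
```

Call:
{"fn": "arm_command", "kwargs": {
  "increments": [
    [[-0.5, -3.8, 4.7, 0], [-0.5, -3.8, 4.7, 0], [-0.5, -3.8, 4.7, 0], [-0.5, -3.8, 4.7, 0], [-0.5, -3.8, 4.7, 0]]
  ]
}}

```text
time: 6.62
eef_pos: [0.6569, -0.7419, 0.4712]
tcp_rot: [-0.007, 0.593, -0.163, 0.789]
contact_force: [-0.2, 0.7, 0.9]
opening: 0.998
```

```bash
python3 st.py
```

```text
6.625 q [-0.9602  0.9544  0.21    0.0478  1.6118 -2.2959] p [ 0.6569 -0.7419  0.4712] f [-0.24  0.71  0.89] op 0.9982667293003235
[[ 0.2438  0.2481  0.9375]
 [-0.265   0.947  -0.1817]
 [-0.9329 -0.2041  0.2966]]
tilt 21.10437619371353 az -47.386972694708895 y elev -11.779108974602389
```

Call:
{"fn": "arm_command", "kwargs": {
  "increments": [
    [[0.2, -4.2, 4.2, 0], [0.2, -4.2, 4.2, 0], [0.2, -4.2, 4.2, 0], [0.2, -4.2, 4.2, 0], [0.2, -4.2, 4.2, 0]]
  ]
}}

```text
time: 7.25
eef_pos: [0.6543, -0.803, 0.4719]
tcp_rot: [-0.047, 0.539, -0.2, 0.816]
contact_force: [0.4, 0.6, -0.2]
opening: 0.999
```

```bash
python3 st.py
```

```text
7.25 q [-1.0046  0.9729  0.2105  0.0832  1.4331 -2.3388] p [ 0.6543 -0.803   0.4719] f [ 0.36  0.56 -0.19] op 0.9990710216002113
[[ 0.3377  0.277   0.8996]
 [-0.3778  0.9153 -0.14  ]
 [-0.8621 -0.2926  0.4137]]
tilt 30.44436944370624 az -48.20589159728087 y elev -17.01129804492953
```

Call:
{"fn": "arm_command", "kwargs": {
  "increments": [
    [[0, 0, 0, 0.154], [0, 0, 0, 0.154], [0, 0, 0, 0.154], [0, 0, 0, 0.154], [0, 0, 0, 0]]
  ]
}}

```text
time: 7.88
eef_pos: [0.6544, -0.8024, 0.4722]
tcp_rot: [0.202, 0.454, -0.354, 0.792]
contact_force: [-0.4, 0.1, -0.1]
opening: 0.997
```

```bash
python3 st.py; cat >> h.py <<'E'
def mv(goal,n=None):
    from plant import sensors
    s=sensors.get_state();M=R.from_quat(s["tcp_rot"]).as_matrix();d=M.T@(np.array(goal)-s["eef_pos"])*100
    L=np.linalg.norm(d);n=n or int(np.ceil(L/5.8));print("tool d cm",d.round(2),"len",L.round(1),"rows",n,"each",(d/n).round(2))
E
python3 -c "
from h import *
mv([.54,-.03,.45])"
```

```text
7.875 q [-1.0041  0.9724  0.2106  0.0829  1.4344 -1.7242] p [ 0.6544 -0.8024  0.4722] f [-0.39  0.12 -0.12] op 0.9968177671292295
[[ 3.372e-01  7.447e-01  5.760e-01]
 [-3.771e-01  6.674e-01 -6.421e-01]
 [-8.626e-01 -7.000e-04  5.059e-01]]
tilt 30.390140466025883 az -48.20033962996755 y elev -0.039317637427086875
tool d cm [-31.07  43.03 -57.31] len 78.1 rows 14 each [-2.22  3.07 -4.09]
```

Call:
{"fn": "arm_command", "kwargs": {
  "increments": [
    [[-2.2, 3.07, -4.1, 0], [-2.2, 3.07, -4.1, 0], [-2.2, 3.07, -4.1, 0], [-2.2, 3.07, -4.1, 0], [-2.2, 3.07, -4.1, 0], [-2.2, 3.07, -4.1, 0], [-2.2, 3.07, -4.1, 0], [-2.2, 3.07, -4.1, 0], [-2.2, 3.07, -4.1, 0], [-2.2, 3.07, -4.1, 0], [-2.2, 3.07, -4.1, 0], [-2.2, 3.07, -4.1, 0], [-2.2, 3.07, -4.1, 0], [-2.2, 3.07, -4.1, 0], [0, 0, 0, 0]]
  ]
}}

```text
time: 9.75
eef_pos: [0.5458, -0.0464, 0.4519]
tcp_rot: [0.202, 0.454, -0.351, 0.794]
contact_force: [0.2, -0.2, 0.5]
opening: 0.999
```

```bash
python3 st.py;python3 -c "
from h import *
mv([.558,-.062,.130])"
```

```text
9.75 q [-0.1185 -0.2763  1.8103 -0.361   1.2123 -0.7959] p [ 0.5458 -0.0464  0.4519] f [ 0.22 -0.23  0.51] op 0.9986991814017364
[[ 0.341   0.7403  0.5794]
 [-0.3737  0.6723 -0.6391]
 [-0.8626  0.0015  0.5059]]
tilt 30.391810643442177 az -47.61390565766246 y elev 0.08329909236687384
tool d cm [ 28.77  -0.19 -14.59] len 32.3 rows 6 each [ 4.79 -0.03 -2.43]
```

Now lower to the pre-grasp position and look.

Call:
{"fn": "arm_command", "kwargs": {
  "increments": [
    [[4.7, 0, -2.4, 0], [4.7, 0, -2.4, 0], [4.7, 0, -2.4, 0], [4.7, 0, -2.4, 0], [4.7, 0, -2.4, 0], [4.7, 0, -2.4, 0], [0, 0, 0, 0]]
  ]
}}

```text
time: 10.62
eef_pos: [0.5549, -0.064, 0.1295]
tcp_rot: [0.202, 0.459, -0.355, 0.789]
contact_force: [0.1, 0.1, -0.2]
opening: 0.993
```

```bash
python3 - <<'E'
from plant import optics
import cv2
for c in("top","side"):
    i=optics.read_camera(c);cv2.imwrite(f"pics/{c}2.png",i)
    for q in ["cup"]: print(c,q,[(r["at"],round(r["conf"],2)) for r in optics.place_of(c,q)][:3])
a=cv2.imread("pics/top2.png")[130:320,150:350];b=cv2.imread("pics/side2.png")[130:320,160:360]
cv2.imwrite("pics/both2.png",cv2.hconcat([cv2.resize(a,(400,380),interpolation=2),cv2.resize(b,(400,380),interpolation=2)]))
E
python3 st.py
```

```text
top cup [([235.6, 209.7], 0.65)]
side cup [([287.3, 256.9], 0.63)]
10.825 q [-0.1502 -0.0061  2.1552 -0.5667  0.6423 -0.4791] p [ 0.5605 -0.0639  0.1385] f [0.11 0.56 1.01] op 0.9956599318463557
[[ 0.3417  0.7457  0.572 ]
 [-0.3769  0.6663 -0.6434]
 [-0.8609  0.0042  0.5087]]
tilt 30.58114619638916 az -47.80937301660859 y elev 0.2410115528419831
```

View pics/both2.png

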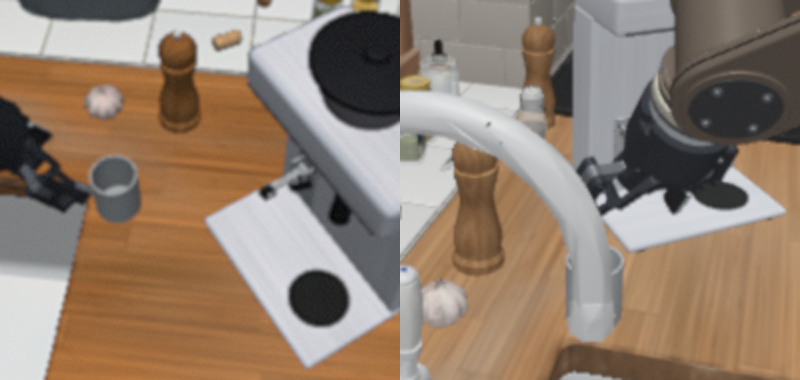

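```bash
cat > ov.py <<'E'
from h import *
import cv2,sys
def cupov(img,c,x,y,z0=0,col=(0,0,255)):
    for z,r in((z0,.029),(z0+.07,.029)):
        pts=np.array([proj(c,[x+r*np.cos(t),y+r*np.sin(t),z])[::-1] for t in np.linspace(0,2*np.pi,60)])
        cv2.polylines(img,[np.round((pts+.5)*4*16).astype(int)],True,col,1,cv2.LINE_AA,4)
E
python3 - <<'E'
from ov import *
o=[]
for c,r0,c0 in(("top",190,170),("side",220,215)):
    a=cv2.resize(cv2.imread(f"pics/{c}0.png"),None,fx=4,fy=4,interpolation=cv2.INTER_CUBIC)
    cupov(a,c,.590,-.098); o.append(a[r0*4:r0*4+320,c0*4:c0*4+320])
cv2.imwrite("pics/ov0.png",cv2.hconcat(o))
E
```

```text
(no output)
```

View pics/ov0.png

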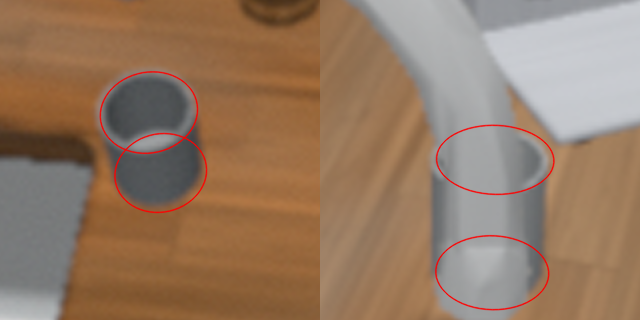

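```bash
python3 -c "
from h import *
mv([.601,-.106,.028])"
```

```text
tool d cm [12.48  0.17 -0.59] len 12.5 rows 3 each [ 4.16  0.06 -0.2 ]
```

Call:
{"fn": "arm_command", "kwargs": {
  "increments": [
    [[2.5, 0.0, -0.1, 0], [2.5, 0, -0.1, 0], [2.5, 0.1, -0.1, 0], [2.5, 0, -0.1, 0], [2.5, 0.1, -0.1, 0], [0, 0, 0, 0], [0, 0, 0, 0]]
  ]
}}

```text
time: 11.7
eef_pos: [0.6004, -0.1057, 0.0267]
tcp_rot: [0.204, 0.453, -0.354, 0.793]
contact_force: [-0.7, 0.2, -0.2]
opening: 0.996
```

```bash
python3 st.py;python3 -c "
from h import *
mv([.601,-.106,.028])"
```

```text
11.7 q [-0.2198  0.2778  2.0924 -0.7675  0.4365 -0.2982] p [ 0.6004 -0.1057  0.0267] f [-0.67  0.2  -0.15] op 0.9955010178535872
[[ 0.3397  0.7456  0.5732]
 [-0.3767  0.6663 -0.6435]
 [-0.8618  0.0027  0.5072]]
tilt 30.479567010947214 az -47.953473664626294 y elev 0.15366945366198348
tool d cm [-0.08  0.03  0.12] len 0.2 rows 1 each [-0.08  0.03  0.12]
```

Close the fingers on the cup.

Call:
{"fn": "arm_command", "kwargs": {
  "increments": [
    [[0, 0, 0, 0], [0, 0, 0, 0], [0, 0, 0, 0], [0, 0, 0, 0], [0, 0, 0, 0], [0, 0, 0, 0]]
  ],
  "grip": 4.5,
  "grip_force": 30
}}

```text
time: 12.45
eef_pos: [0.5998, -0.1055, 0.0258]
tcp_rot: [0.203, 0.453, -0.354, 0.792]
contact_force: [-3.0, 2.8, 6.3]
opening: 0.652
```

```bash
python3 - <<'E'
from plant import optics
import cv2
for c in("top","side"):
    i=optics.read_camera(c);cv2.imwrite(f"pics/{c}3.png",i)
from ov import *
o=[]
for c,r0,c0 in(("top",190,170),("side",200,205)):
    a=cv2.resize(cv2.imread(f"pics/{c}3.png"),None,fx=4,fy=4,interpolation=cv2.INTER_CUBIC)
    cupov(a,c,.593,-.097); o.append(a[r0*4:r0*4+400,c0*4:c0*4+400])
cv2.imwrite("pics/ov3.png",cv2.hconcat(o))
E
python3 st.py
```

```text
12.55 q [-0.2194  0.2788  2.093  -0.7685  0.4365 -0.2973] p [ 0.5998 -0.1055  0.0258] f [-2.3   1.71  6.98] op 0.651350195939416
[[ 0.3386  0.7454  0.5742]
 [-0.3766  0.6666 -0.6433]
 [-0.8623  0.0016  0.5064]]
tilt 30.42422767226945 az -48.042547226451546 y elev 0.09054552181039421
```

View pics/ov3.png

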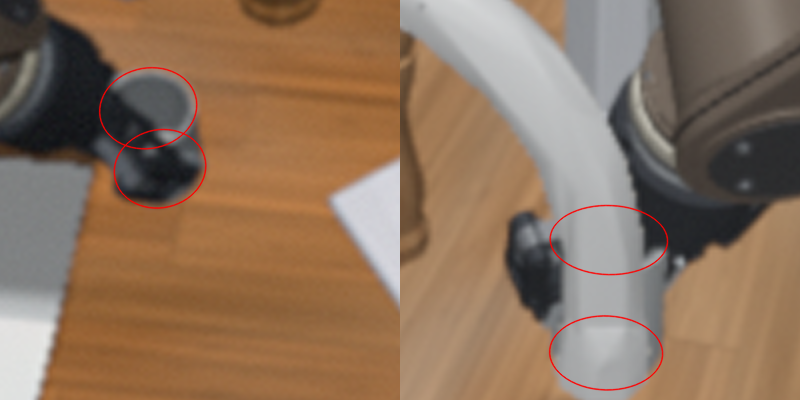

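Call:
{"fn": "arm_command", "kwargs": {
  "increments": [
    [[-1.0, 0, 0.6, 0], [-2.15, 0, 1.27, 0], [-2.15, 0, 1.27, 0], [-2.15, 0, 1.27, 0], [-1.15, 0, 0.65, 0], [0, 0, 0, 0]]
  ],
  "grip_force": 35
}}

```text
time: 13.3
eef_pos: [0.5994, -0.1059, 0.1251]
tcp_rot: [0.204, 0.453, -0.354, 0.792]
contact_force: [-0.0, 0.1, -1.7]
opening: 0.661
```

```bash
python3 st.py; python3 - <<'E'
from plant import optics
import cv2
for c in("top","side"):
    i=optics.read_camera(c);cv2.imwrite(f"pics/{c}4.png",i)
from ov import *
o=[]
for c,r0,c0 in(("top",160,170),("side",160,205)):
    a=cv2.resize(cv2.imread(f"pics/{c}4.png"),None,fx=4,fy=4,interpolation=cv2.INTER_CUBIC)
    cupov(a,c,.593,-.097,.1); o.append(a[r0*4:r0*4+400,c0*4:c0*4+400])
cv2.imwrite("pics/ov4.png",cv2.hconcat(o))
E
python3 st.py|head -1
```

```text
13.3 q [-0.2206  0.1015  2.0706 -0.5499  0.5954 -0.5471] p [ 0.5994 -0.1059  0.1251] f [-0.05  0.05 -1.72] op 0.6605929483322258
[[ 0.3381  0.746   0.5738]
 [-0.3762  0.666  -0.6441]
 [-0.8626  0.0019  0.5058]]
tilt 30.385360966422226 az -48.05591652984349 y elev 0.10938815594503172
13.4 q [-0.2206  0.1036  2.0724 -0.5501  0.5954 -0.5469] p [ 0.5982 -0.1057  0.1228] f [-0.31  0.16 -1.15] op 0.6535259199664603
```

View pics/ov4.png

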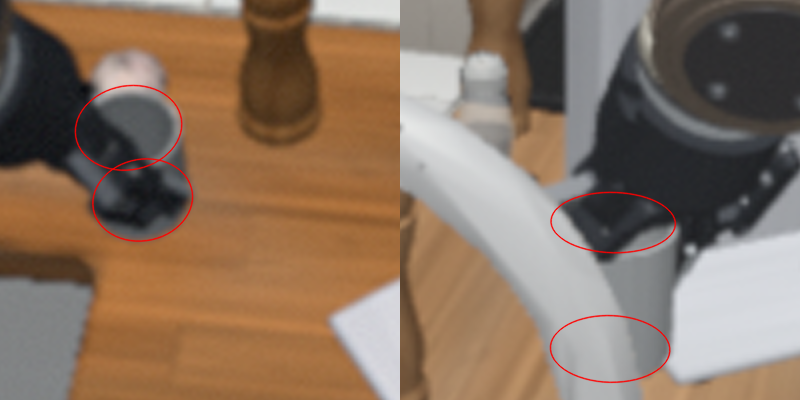

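```bash
python3 -c "
from h import *
from plant import sensors
s=sensors.get_state();M=R.from_quat(s['tcp_rot']).as_matrix()
W=[s['eef_pos'],[.534,-.234,.090],[.457,-.314,.075],[.4935,-.3605,.065],[.4935,-.3605,.044]]
for a,b in zip(W,W[1:]): print((M.T@(np.array(b)-a)*100).round(2))"
```

```text
[  5.51 -13.33   2.92]
[  1.72 -11.07  -0.03]
[ 3.83 -0.37  4.6 ]
[ 1.81  0.   -1.06]
```

Call:
{"fn": "arm_command", "kwargs": {
  "increments": [
    [[1.1, -2.67, 0.58, 0], [1.1, -2.67, 0.58, 0], [1.1, -2.67, 0.58, 0], [1.1, -2.67, 0.58, 0], [1.1, -2.67, 0.58, 0], [0.45, -2.75, 0, 0], [0.45, -2.75, 0, 0], [0.45, -2.75, 0, 0], [0.45, -2.75, 0, 0], [0, 0, 0, 0]]
  ]
}}

```text
time: 14.65
eef_pos: [0.4567, -0.3143, 0.0735]
tcp_rot: [0.205, 0.455, -0.355, 0.79]
contact_force: [0.7, 0.3, -1.3]
opening: 0.658
```

```bash
python3 st.py;python3 -c "
from h import *
mv([.4935,-.3605,.065])"
```

```text
14.65 q [-0.7685  0.0144  2.279  -0.1186  0.3266 -1.3921] p [ 0.4567 -0.3143  0.0735] f [ 0.73  0.3  -1.26] op 0.6579566175528634
[[ 3.329e-01  7.480e-01  5.742e-01]
 [-3.746e-01  6.637e-01 -6.474e-01]
 [-8.653e-01  4.000e-04  5.012e-01]]
tilt 30.0779542805361 az -48.37672083819124 y elev 0.021523588600424005
tool d cm [ 3.69 -0.31  4.68] len 6.0 rows 2 each [ 1.84 -0.15  2.34]
```

Call:
{"fn": "arm_command", "kwargs": {
  "increments": [
    [[0.92, -0.08, 1.17, 0], [0.92, -0.08, 1.17, 0], [0.92, -0.08, 1.17, 0], [0.92, -0.08, 1.17, 0], [0, 0, 0, 0], [0, 0, 0, 0]]
  ]
}}

```text
time: 15.4
eef_pos: [0.4953, -0.36, 0.0668]
tcp_rot: [0.204, 0.455, -0.354, 0.791]
contact_force: [0.4, 1.1, -2.0]
opening: 0.659
```

```bash
python3 st.py; python3 - <<'E'
from plant import optics
import cv2
for c in("top","side"):
    i=optics.read_camera(c);cv2.imwrite(f"pics/{c}5.png",i)
from ov import *
o=[]
for c,r0,c0 in(("top",220,260),("side",160,265)):
    a=cv2.resize(cv2.imread(f"pics/{c}5.png"),None,fx=4,fy=4,interpolation=cv2.INTER_CUBIC)
    cupov(a,c,.487,-.3515,.037); o.append(a[r0*4:r0*4+400,c0*4:c0*4+400])
cv2.imwrite("pics/ov5.png",cv2.hconcat(o))
E
python3 st.py|head -1
```

```text
15.4 q [-0.7817  0.1495  2.1489 -0.0954  0.3175 -1.4279] p [ 0.4953 -0.36    0.0668] f [ 0.4   1.09 -2.02] op 0.6586155449695049
[[ 3.358e-01  7.458e-01  5.753e-01]
 [-3.753e-01  6.661e-01 -6.446e-01]
 [-8.639e-01  6.000e-04  5.036e-01]]
tilt 30.238763677073266 az -48.175199577200424 y elev 0.032974953470220544
15.5 q [-0.7817  0.1487  2.1496 -0.0954  0.3173 -1.428 ] p [ 0.4952 -0.3598  0.067 ] f [ 0.59  0.38 -1.63] op 0.6572176111017141
```

View pics/ov5.png

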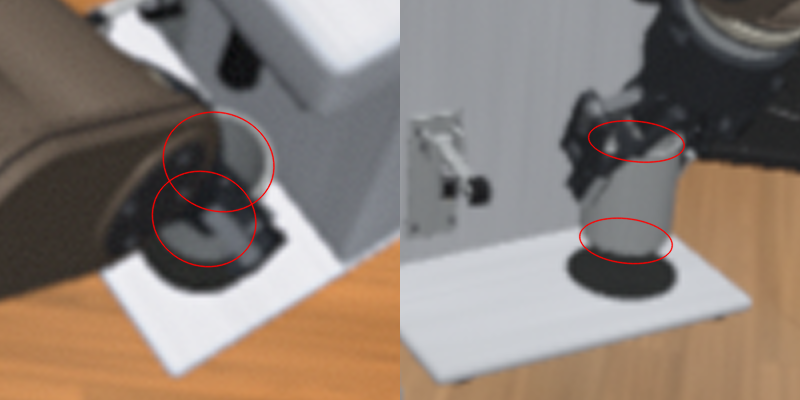

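Call:
{"fn": "arm_command", "kwargs": {
  "increments": [
    [[0.6, -0.1, -0.4, 0], [0.5, -0.1, -0.35, 0], [0.4, 0, -0.3, 0], [0.2, 0, -0.1, 0], [0, 0, 0, 0]]
  ]
}}

```text
time: 16.12
eef_pos: [0.4931, -0.3605, 0.0465]
tcp_rot: [0.204, 0.454, -0.354, 0.792]
contact_force: [-0.4, -0.3, -1.1]
opening: 0.659
```

```bash
python3 st.py;python3 -c "
from h import *
mv([.4935,-.3605,.0430])"
```

```text
16.125 q [-0.7859  0.1861  2.1561 -0.1028  0.273  -1.423 ] p [ 0.4931 -0.3605  0.0465] f [-0.39 -0.32 -1.07] op 0.6585211296727559
[[ 3.363e-01  7.459e-01  5.750e-01]
 [-3.757e-01  6.661e-01 -6.444e-01]
 [-8.636e-01  7.000e-04  5.042e-01]]
tilt 30.27907426084684 az -48.172391653781276 y elev 0.03726528789936588
tool d cm [ 0.31  0.03 -0.16] len 0.4 rows 1 each [ 0.31  0.03 -0.16]
```

Call:
{"fn": "arm_command", "kwargs": {
  "increments": [
    [[0.13, 0, -0.08, 0], [0.13, 0, -0.08, 0], [0, 0, 0, 0]]
  ]
}}

```text
time: 16.5
eef_pos: [0.4931, -0.3605, 0.0436]
tcp_rot: [0.204, 0.454, -0.354, 0.792]
contact_force: [-0.1, 0.5, -0.9]
opening: 0.657
```

```bash
python3 st.py|head -1
```

```text
16.5 q [-0.7858  0.1917  2.1566 -0.1053  0.2667 -1.4205] p [ 0.4931 -0.3605  0.0436] f [-0.1   0.51 -0.87] op 0.6571496454286772
```

Call:
{"fn": "arm_command", "kwargs": {
  "increments": [
    [[0.09, 0, -0.05, 0], [0.09, 0, -0.05, 0], [0, 0, 0, 0]]
  ]
}}

```text
time: 16.88
eef_pos: [0.4933, -0.3607, 0.0418]
tcp_rot: [0.204, 0.454, -0.354, 0.792]
contact_force: [-0.1, 0.2, -1.0]
opening: 0.655
```

```bash
python3 st.py|head -1
```

```text
16.875 q [-0.7858  0.1958  2.1564 -0.107   0.2621 -1.4187] p [ 0.4933 -0.3607  0.0418] f [-0.08  0.21 -0.98] op 0.6549304030132876
```

Call:
{"fn": "arm_command", "kwargs": {
  "increments": [
    [[0.09, 0, -0.05, 0], [0.05, 0, -0.03, 0], [0, 0, 0, 0]]
  ]
}}

```text
time: 17.25
eef_pos: [0.4939, -0.3612, 0.0418]
tcp_rot: [0.203, 0.453, -0.354, 0.792]
contact_force: [-3.5, 4.5, 8.6]
opening: 0.654
```

```bash
python3 - <<'E'
from plant import optics
import cv2
i=optics.read_camera("side");cv2.imwrite("pics/side6.png",i)
from ov import *
a=cv2.resize(i,None,fx=4,fy=4,interpolation=cv2.INTER_CUBIC)
cupov(a,"side",.487,-.3515,.0165);cv2.imwrite("pics/ov6.png",a[640:1040,1060:1460])
E
python3 st.py
```

```text
17.3 q [-0.7857  0.1971  2.1556 -0.1086  0.2596 -1.4174] p [ 0.4939 -0.3612  0.0418] f [-4.59  4.73  7.8 ] op 0.6578397060630466
[[ 3.380e-01  7.457e-01  5.742e-01]
 [-3.775e-01  6.663e-01 -6.430e-01]
 [-8.621e-01  6.000e-04  5.067e-01]]
tilt 30.447149369981407 az -48.161102857282785 y elev 0.03293253950353608
```

View pics/ov6.png

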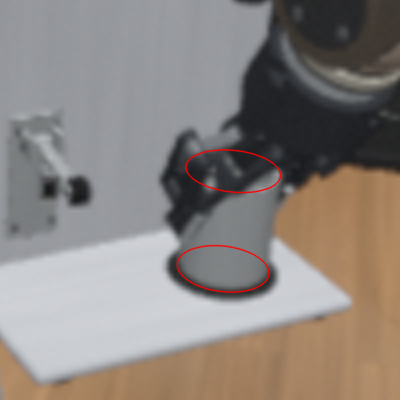

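Call:
{"fn": "arm_command", "kwargs": {
  "increments": [
    [[-0.06, 0, 0.03, 0], [0, 0, 0, 0]]
  ]
}}

```text
time: 17.55
eef_pos: [0.4938, -0.3612, 0.0418]
tcp_rot: [0.203, 0.453, -0.354, 0.792]
contact_force: [-1.2, 2.1, 5.3]
opening: 0.658
```

Call:
{"fn": "arm_command", "kwargs": {
  "increments": [
    [[0, 0, 0, 0], [0, 0, 0, 0], [0, 0, 0, 0], [0, 0, 0, 0], [0, 0, 0, 0]]
  ],
  "grip": 8.5
}}

```text
time: 18.18
eef_pos: [0.4931, -0.3605, 0.0406]
tcp_rot: [0.204, 0.454, -0.354, 0.792]
contact_force: [0.1, 1.2, -0.3]
opening: 0.994
```

```bash
python3 - <<'E'
from plant import optics
import cv2
i=optics.read_camera("side");cv2.imwrite("pics/side7.png",i)
from ov import *
a=cv2.resize(i,None,fx=4,fy=4,interpolation=cv2.INTER_CUBIC)
cv2.imwrite("pics/ov7.png",a[640:1040,1060:1460])
E
python3 st.py
```

```text
18.225 q [-0.7858  0.1978  2.1567 -0.1077  0.2603 -1.4179] p [ 0.4931 -0.3605  0.0407] f [ 0.45 -0.27  0.03] op 0.9976623128875612
[[ 3.365e-01  7.459e-01  5.748e-01]
 [-3.759e-01  6.660e-01 -6.443e-01]
 [-8.634e-01  7.000e-04  5.045e-01]]
tilt 30.298922318140846 az -48.169517395494395 y elev 0.03962944437119586
```

View pics/ov7.png

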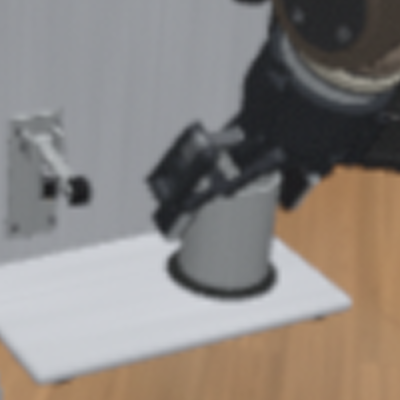

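Call:
{"fn": "arm_command", "kwargs": {
  "increments": [
    [[-1, 0, 0, 0], [-2, 0, 0, 0], [-2.5, 0, 0, 0], [-2.5, 0, 0, 0], [-2.5, 0, 0, 0], [0, 0, 0, 0]]
  ]
}}

```text
time: 18.98
eef_pos: [0.4585, -0.3214, 0.134]
tcp_rot: [0.203, 0.452, -0.355, 0.793]
contact_force: [0.4, 0.1, -0.0]
opening: 0.994
```

```bash
python3 - <<'E'
from plant import optics
import cv2
for c in("top","side"):
    i=optics.read_camera(c);cv2.imwrite(f"pics/{c}8.png",i)
    for q in ("cup","pad","roller_axle","hinge"): print(c,q,[(r["at"],round(r["conf"],2)) for r in optics.place_of(c,q)][:2])
from ov import *
o=[]
for c,r0,c0 in(("top",200,250),("side",160,255)):
    a=cv2.resize(cv2.imread(f"pics/{c}8.png"),None,fx=4,fy=4,interpolation=cv2.INTER_CUBIC)
    cupov(a,c,.487,-.3515,.0165); o.append(a[r0*4:r0*4+400,c0*4:c0*4+400])
cv2.imwrite("pics/ov8.png",cv2.hconcat(o))
E
python3 st.py
```

```text
top cup [([278.6, 310.0], 0.59)]
top pad [([278.8, 310.1], 0.7)]
top roller_axle [([181.8, 201.6], 0.74), ([226.3, 283.4], 0.59)]
top hinge [([211.6, 296.9], 0.7)]
side cup [([225.4, 322.7], 0.78)]
side pad [([226.4, 318.8], 0.98)]
side roller_axle [([208.1, 283.1], 0.52)]
side hinge [([195.7, 274.4], 0.7)]
19.475 q [-0.7791 -0.0868  2.2473 -0.0709  0.4551 -1.4525] p [ 0.4577 -0.3211  0.1308] f [ 0.1  -0.08  0.23] op 0.9952680419843287
[[ 3.358e-01  7.459e-01  5.752e-01]
 [-3.754e-01  6.660e-01 -6.446e-01]
 [-8.639e-01  6.000e-04  5.037e-01]]
tilt 30.243068777996537 az -48.18300865573096 y elev 0.0329416330663031
```

View pics/ov8.png

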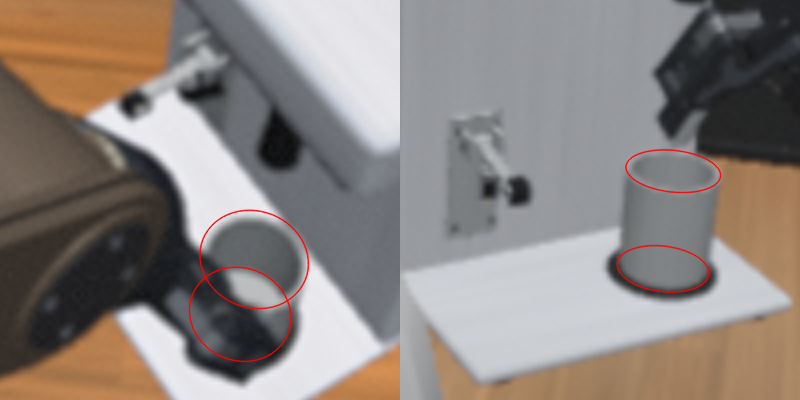

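```bash
python3 - <<'E'
from h import *
from scipy.optimize import least_squares
O={"top":[226.0,283.4],"side":[207.6,283.4]}
f=lambda P:np.concatenate([proj(c,P)-O[c] for c in O])
print(least_squares(f,[.57,-.28,.095]).x)
mv([.558,-.266,.129])
E
```

```text
[ 0.57269778 -0.28191419  0.09308944]
tool d cm [ 1.45 11.15  2.13] len 11.4 rows 2 each [0.73 5.57 1.07]
```

Call:
{"fn": "arm_command", "kwargs": {
  "increments": [
    [[0, 0, 0, 0], [0, 0, 0, 0], [0, 0, 0, 0], [0, 0, 0, 0], [0.2, 2, 0.4, 0], [0.3, 2.5, 0.5, 0], [0.3, 2.5, 0.5, 0], [0.3, 2.5, 0.4, 0], [0.3, 1.6, 0.3, 0], [0, 0, 0, 0], [0, 0, 0, 0]]
  ],
  "grip": 0,
  "grip_force": 40
}}

```text
time: 20.85
eef_pos: [0.5569, -0.266, 0.1297]
tcp_rot: [0.204, 0.454, -0.354, 0.791]
contact_force: [0.1, 0.4, -0.0]
opening: 0.004
```

```bash
python3 - <<'E'
from plant import optics
import cv2
for c in("top","side"):
    i=optics.read_camera(c);cv2.imwrite(f"pics/{c}9.png",i)
o=[]
for c,r0,c0 in(("top",180,230),("side",150,225)):
    a=cv2.resize(cv2.imread(f"pics/{c}9.png"),None,fx=4,fy=4,interpolation=cv2.INTER_CUBIC)
    o.append(a[r0*4:r0*4+400,c0*4:c0*4+400])
cv2.imwrite("pics/ov9.png",cv2.hconcat(o))
E
python3 st.py
```

```text
20.95 q [-0.5515  0.068   2.0961 -0.3131  0.4877 -1.0388] p [ 0.5567 -0.2662  0.1298] f [-0.48  0.08  0.04] op 0.0036606088663955804
[[ 3.359e-01  7.464e-01  5.745e-01]
 [-3.761e-01  6.655e-01 -6.447e-01]
 [-8.636e-01  5.000e-04  5.043e-01]]
tilt 30.282034141071406 az -48.23036994184677 y elev 0.02812850983658188
```

View pics/ov9.png

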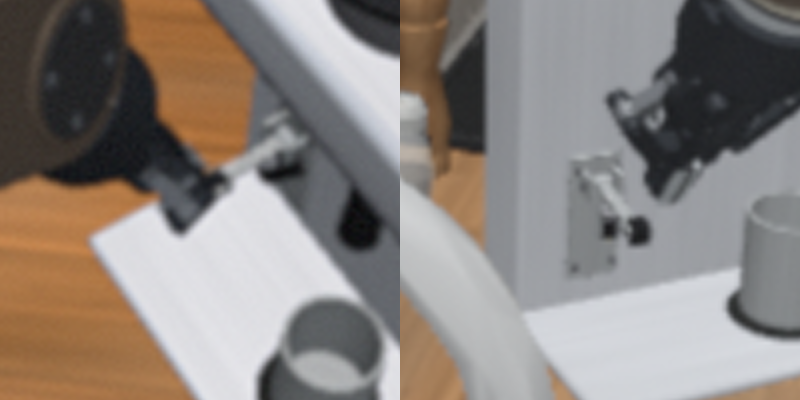

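```bash
python3 - <<'E'
from h import *
from plant import sensors
s=sensors.get_state();p=s["eef_pos"];M=R.from_quat(s["tcp_rot"]).as_matrix()
for c,r0,c0 in(("top",180,230),("side",150,225)):
  for n,P in(("tcp",p),("tcp-2cm",p-.02*M[:,0]),("z+",p+.011*M[:,2]),("z-",p-.011*M[:,2]),("axle",[.572,-.2815,.094])):
    q=proj(c,P);print(c,n,((q-[r0,c0]+.5)*4)[::-1].round(0))
print(M.T@(np.array([.572,-.2815,.094])-p))
E
```

```text
top tcp [189. 171.]
top tcp-2cm [175. 163.]
top z+ [203. 157.]
top z- [175. 185.]
top axle [215. 184.]
side tcp [263. 193.]
side tcp-2cm [275. 172.]
side z+ [255. 177.]
side z- [272. 208.]
side axle [238. 233.]
[0.04181761 0.00123743 0.0005438 ]
```

Call:
{"fn": "arm_command", "kwargs": {
  "increments": [
    [[1, 0, 0, 0], [1, 0.1, 0, 0], [0.5, 0, 0, 0], [0, 0, 0, 0], [0, 0, 0, 0]]
  ]
}}

```text
time: 21.58
eef_pos: [0.5666, -0.2747, 0.1084]
tcp_rot: [0.204, 0.454, -0.354, 0.792]
contact_force: [-0.5, -0.2, -0.7]
opening: -0.001
```

```bash
cat > fr.py <<'E'
from plant import sensors
from h import *
s=sensors.get_state();M=R.from_quat(s["tcp_rot"]).as_matrix()
# reference: pre-press pose
p0=np.array([.5567,-.2662,.1298]);X=np.array([.3359,-.3761,-.8636])
print("t",s["time"],"adv mm",((s["eef_pos"]-p0)@X*1000).round(2),"F along -x",(-s["contact_force"]@X).round(2),"f",s["contact_force"].round(2),"tool",(M.T@s["contact_force"]).round(2))
E
python3 fr.py; python3 st.py
```

```text
t 21.575 adv mm 24.99 F along -x -0.54 f [-0.53 -0.25 -0.72] tool [ 0.54 -0.56 -0.51]
21.575 q [-0.5556  0.1284  2.077  -0.3345  0.4468 -1.018 ] p [ 0.5666 -0.2747  0.1084] f [-0.53 -0.25 -0.72] op -0.0010704614129005922
[[ 3.366e-01  7.458e-01  5.748e-01]
 [-3.760e-01  6.661e-01 -6.441e-01]
 [-8.633e-01  7.000e-04  5.047e-01]]
tilt 30.30824314182243 az -48.16273810457397 y elev 0.03954806201653172
```

Call:
{"fn": "arm_command", "kwargs": {
  "increments": [
    [[0.3, 0, 0, 0], [0.3, 0, 0, 0], [0.3, 0, 0, 0], [0, 0, 0, 0]]
  ]
}}

```text
time: 22.08
eef_pos: [0.5696, -0.2781, 0.1004]
tcp_rot: [0.204, 0.454, -0.354, 0.792]
contact_force: [0.2, 0.4, 1.0]
opening: 0.003
```

```bash
python3 fr.py; python3 - <<'E'
from plant import optics
import cv2
o=[]
for c,r0,c0 in(("top",180,230),("side",150,225)):
    i=optics.read_camera(c);cv2.imwrite(f"pics/{c}10.png",i)
    a=cv2.resize(i,None,fx=4,fy=4,interpolation=cv2.INTER_CUBIC)
    o.append(a[r0*4:r0*4+400,c0*4:c0*4+400])
cv2.imwrite("pics/ov10.png",cv2.hconcat(o))
E
python3 fr.py
```

```text
t 22.075 adv mm 34.18 F along -x 0.91 f [0.23 0.43 0.96] tool [-0.91  0.46  0.34]
t 22.175 adv mm 33.99 F along -x 0.52 f [ 0.01 -0.08  0.64] tool [-0.52 -0.05  0.38]
```

View pics/ov10.png

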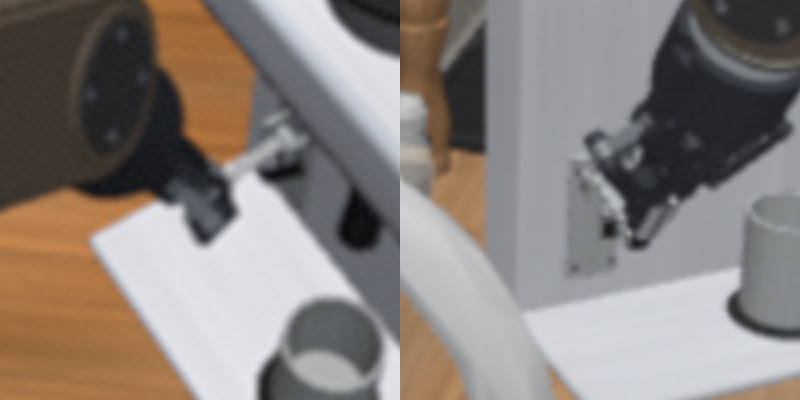

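Call:
{"fn": "arm_command", "kwargs": {
  "increments": [
    [[0.2, 0, 0, 0], [0, 0, 0, 0]]
  ]
}}

```text
time: 22.42
eef_pos: [0.5702, -0.2788, 0.0988]
tcp_rot: [0.204, 0.454, -0.354, 0.792]
contact_force: [0.1, -0.3, 0.7]
opening: 0.002
```

Call:
{"fn": "arm_command", "kwargs": {
  "increments": [
    [[0.15, 0, 0, 0], [0, 0, 0, 0]]
  ]
}}

```text
time: 22.68
eef_pos: [0.5707, -0.2794, 0.0976]
tcp_rot: [0.204, 0.454, -0.354, 0.792]
contact_force: [-1.2, 0.9, 1.9]
opening: -0.002
```

```bash
python3 fr.py
```

```text
t 22.675 adv mm 37.52 F along -x 2.33 f [-1.17  0.86  1.87] tool [-2.33 -0.3  -0.28]
```

Call:
{"fn": "arm_command", "kwargs": {
  "increments": [
    [[0, 0, 0, 0]]
  ]
}}

```text
time: 22.8
eef_pos: [0.5707, -0.2794, 0.0976]
tcp_rot: [0.204, 0.454, -0.354, 0.792]
contact_force: [-0.9, 0.7, 1.2]
opening: 0.0
```

Call:
{"fn": "arm_command", "kwargs": {
  "increments": [
    [[0.1, 0, 0, 0], [0, 0, 0, 0]]
  ]
}}

```text
time: 23.05
eef_pos: [0.5711, -0.2798, 0.0968]
tcp_rot: [0.204, 0.454, -0.354, 0.792]
contact_force: [-1.4, 0.3, 2.6]
opening: 0.001
```

```bash
python3 fr.py
```

```text
t 23.05 adv mm 38.42 F along -x 2.84 f [-1.36  0.32  2.62] tool [-2.84 -0.8   0.34]
```

Call:
{"fn": "arm_command", "kwargs": {
  "increments": [
    [[0.1, 0, 0, 0], [0, 0, 0, 0]]
  ]
}}

```text
time: 23.3
eef_pos: [0.5715, -0.2802, 0.0961]
tcp_rot: [0.204, 0.454, -0.354, 0.792]
contact_force: [-2.8, 1.2, 2.9]
opening: 0.004
```

Call:
{"fn": "arm_command", "kwargs": {
  "increments": [
    [[0, 0, 0, 0]]
  ]
}}

```text
time: 23.42
eef_pos: [0.5715, -0.2802, 0.0961]
tcp_rot: [0.204, 0.454, -0.354, 0.792]
contact_force: [-2.8, 1.3, 3.8]
opening: -0.003
```

```bash
python3 fr.py
```

```text
t 23.425 adv mm 39.36 F along -x 4.72 f [-2.85  1.28  3.8 ] tool [-4.72 -1.27 -0.54]
```

Call:
{"fn": "arm_command", "kwargs": {
  "increments": [
    [[0.15, 0, 0, 0], [0, 0, 0, 0], [0, 0, 0, 0]]
  ]
}}

```text
time: 23.8
eef_pos: [0.5719, -0.2808, 0.0946]
tcp_rot: [0.204, 0.454, -0.354, 0.792]
contact_force: [-2.6, 0.5, 3.7]
opening: -0.003
```

Call:
{"fn": "arm_command", "kwargs": {
  "increments": [
    [[0.1, 0, 0, 0], [0, 0, 0, 0], [0, 0, 0, 0]]
  ]
}}

```text
time: 24.18
eef_pos: [0.5722, -0.2811, 0.0937]
tcp_rot: [0.204, 0.454, -0.354, 0.792]
contact_force: [-4.5, 0.2, 4.6]
opening: -0.002
```

```bash
python3 fr.py
```

```text
t 24.175 adv mm 41.98 F along -x 5.55 f [-4.54  0.21  4.57] tool [-5.55 -3.25 -0.44]
```

Call:
{"fn": "arm_command", "kwargs": {
  "increments": [
    [[0.08, -0.03, 0, 0], [0.07, 0, 0, 0], [0, 0, 0, 0], [0, 0, 0, 0]]
  ]
}}

```text
time: 24.68
eef_pos: [0.5727, -0.2818, 0.0925]
tcp_rot: [0.204, 0.454, -0.354, 0.792]
contact_force: [-3.7, 2.1, 5.5]
opening: -0.002
```

```bash
python3 fr.py
```

```text
t 24.675 adv mm 43.43 F along -x 6.8 f [-3.72  2.1   5.51] tool [-6.8  -1.37 -0.71]
```

Call:
{"fn": "arm_command", "kwargs": {
  "increments": [
    [[0.08, -0.01, 0, 0], [0, 0, 0, 0]]
  ]
}}

```text
time: 24.92
eef_pos: [0.5729, -0.2822, 0.0919]
tcp_rot: [0.204, 0.454, -0.354, 0.792]
contact_force: [-2.8, 1.0, 4.0]
opening: -0.002
```

Call:
{"fn": "arm_command", "kwargs": {
  "increments": [
    [[0, 0, 0, 0]]
  ]
}}

```text
time: 25.05
eef_pos: [0.5729, -0.2822, 0.0919]
tcp_rot: [0.204, 0.454, -0.354, 0.792]
contact_force: [-2.7, 1.4, 5.6]
opening: -0.001
```

Call:
{"fn": "arm_command", "kwargs": {
  "increments": [
    [[0, 0, 0, 0]]
  ]
}}

```text
time: 25.18
eef_pos: [0.5729, -0.2822, 0.0919]
tcp_rot: [0.204, 0.454, -0.354, 0.792]
contact_force: [-3.4, 1.2, 5.5]
opening: -0.002
```

```bash
python3 fr.py
```

```text
t 25.175 adv mm 44.16 F along -x 6.36 f [-3.37  1.2   5.53] tool [-6.36 -1.71  0.08]
```

Call:
{"fn": "arm_command", "kwargs": {
  "increments": [
    [[0.08, -0.01, 0, 0], [0.07, 0, 0, 0], [0, 0, 0, 0]]
  ]
}}

```text
time: 25.55
eef_pos: [0.5734, -0.2828, 0.0908]
tcp_rot: [0.204, 0.454, -0.354, 0.792]
contact_force: [-3.9, 1.6, 5.7]
opening: 0.005
```

Call:
{"fn": "arm_command", "kwargs": {
  "increments": [
    [[0, 0, 0, 0]]
  ]
}}

```text
time: 25.68
eef_pos: [0.5734, -0.2829, 0.0907]
tcp_rot: [0.204, 0.454, -0.354, 0.792]
contact_force: [-3.6, 2.5, 5.6]
opening: 0.0
```

Call:
{"fn": "arm_command", "kwargs": {
  "increments": [
    [[0, 0, 0, 0]]
  ]
}}

```text
time: 25.8
eef_pos: [0.5734, -0.2828, 0.0908]
tcp_rot: [0.204, 0.454, -0.354, 0.792]
contact_force: [-4.1, 2.4, 5.4]
opening: 0.001
```

Call:
{"fn": "arm_command", "kwargs": {
  "increments": [
    [[0, 0, 0, 0]]
  ]
}}

```text
time: 25.92
eef_pos: [0.5733, -0.2828, 0.0907]
tcp_rot: [0.204, 0.454, -0.354, 0.792]
contact_force: [-3.6, 2.6, 5.3]
opening: 0.002
```

```bash
python3 fr.py
```

```text
t 25.925 adv mm 45.6 F along -x 6.81 f [-3.61  2.62  5.34] tool [-6.81 -0.94 -1.07]
```

Call:
{"fn": "arm_command", "kwargs": {
  "increments": [
    [[0.07, 0, 0, 0], [0, 0, 0, 0], [0, 0, 0, 0], [0, 0, 0, 0]]
  ]
}}

```text
time: 26.42
eef_pos: [0.5736, -0.2831, 0.0902]
tcp_rot: [0.204, 0.454, -0.354, 0.792]
contact_force: [-4.5, 1.1, 5.9]
opening: 0.001
```

Call:
{"fn": "arm_command", "kwargs": {
  "increments": [
    [[0, 0, 0, 0], [0, 0, 0, 0], [0, 0, 0, 0], [0, 0, 0, 0]]
  ]
}}

```text
time: 26.92
eef_pos: [0.5736, -0.2831, 0.0902]
tcp_rot: [0.204, 0.454, -0.354, 0.792]
contact_force: [-5.3, 2.0, 6.6]
opening: 0.0
```

Call:
{"fn": "arm_command", "kwargs": {
  "increments": [
    [[0, 0, 0, 0], [0, 0, 0, 0], [0, 0, 0, 0], [0, 0, 0, 0]]
  ]
}}

```text
time: 27.42
eef_pos: [0.5736, -0.2831, 0.0902]
tcp_rot: [0.204, 0.454, -0.354, 0.792]
contact_force: [-4.0, 1.4, 5.7]
opening: 0.001
```

```bash
python3 fr.py; python3 - <<'E'
from plant import optics
import cv2
o=[]
for c,r0,c0 in(("top",180,230),("side",150,225)):
    i=optics.read_camera(c);cv2.imwrite(f"pics/{c}11.png",i)
    a=cv2.resize(i,None,fx=4,fy=4,interpolation=cv2.INTER_CUBIC)
    o.append(a[r0*4:r0*4+400,c0*4:c0*4+400])
cv2.imwrite("pics/ov11.png",cv2.hconcat(o))
E
python3 fr.py
```

```text
t 27.425 adv mm 46.25 F along -x 6.81 f [-4.01  1.42  5.71] tool [-6.81 -2.04 -0.33]
t 27.525 adv mm 46.23 F along -x 7.68 f [-3.9   2.76  6.17] tool [-7.68 -1.07 -0.91]
```

View pics/ov11.png

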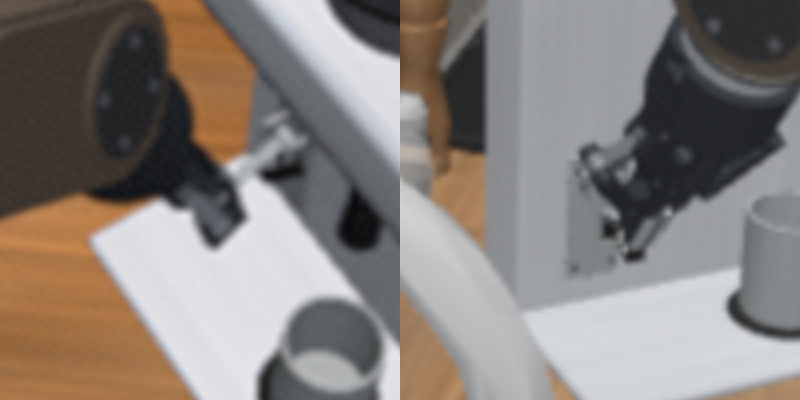

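Call:
{"fn": "arm_command", "kwargs": {
  "increments": [
    [[0, 0, 0, 0], [0, 0, 0, 0], [0, 0, 0, 0], [0, 0, 0, 0]]
  ]
}}

```text
time: 28.02
eef_pos: [0.5736, -0.2831, 0.0902]
tcp_rot: [0.204, 0.454, -0.354, 0.792]
contact_force: [-3.6, 2.1, 6.6]
opening: -0.003
```

```bash
python3 fr.py
```

```text
t 28.025 adv mm 46.23 F along -x 7.73 f [-3.59  2.13  6.63] tool [-7.74 -1.26 -0.08]
```

Call:
{"fn": "arm_command", "kwargs": {
  "increments": [
    [[-0.4, 0, 0, 0], [-0.5, 0, 0, 0], [-0.6, 0, 0, 0], [-1, 0, 0, 0], [-1.5, 0, 0, 0], [-2, 0, 0, 0], [-2, 0, 0, 0], [0, 0, 0, 0], [0, 0, 0, 0], [0, 0, 0, 0]]
  ]
}}

```text
time: 29.28
eef_pos: [0.5461, -0.2529, 0.1579]
tcp_rot: [0.204, 0.455, -0.354, 0.791]
contact_force: [0.9, 0.6, 0.1]
opening: 0.0
```

```bash
python3 st.py; python3 - <<'E'
from plant import optics
import cv2
o=[]
for c,r0,c0 in(("top",180,230),("side",150,255)):
    i=optics.read_camera(c);cv2.imwrite(f"pics/{c}12.png",i)
    for q in ("cup","pad","roller_axle","pepper_mill","garlic"): print(c,q,[(r["at"],round(r["conf"],2)) for r in optics.place_of(c,q)][:2])
    a=cv2.resize(i,None,fx=4,fy=4,interpolation=cv2.INTER_CUBIC)
    o.append(a[r0*4:r0*4+400,c0*4:c0*4+400])
cv2.imwrite("pics/ov12.png",cv2.hconcat(o))
E
python3 fr.py
```

```text
29.275 q [-0.5395 -0.0069  2.1135 -0.2922  0.5467 -1.0557] p [ 0.5461 -0.2529  0.1579] f [0.93 0.57 0.13] op 0.00044053627038077056
[[ 3.352e-01  7.460e-01  5.754e-01]
 [-3.753e-01  6.659e-01 -6.447e-01]
 [-8.642e-01  2.000e-04  5.032e-01]]
tilt 30.212599268899588 az -48.227927764796945 y elev 0.010249652608210914
top cup [([281.4, 312.5], 0.81)]
top pad [([278.8, 306.4], 0.96)]
top roller_axle [([226.1, 281.2], 0.59)]
top pepper_mill []
top garlic []
side cup [([223.7, 320.5], 0.59)]
side pad [([226.1, 320.2], 0.65)]
side roller_axle [([208.9, 283.2], 0.61)]
side pepper_mill [([259.8, 196.4], 0.97)]
side garlic [([289.2, 179.4], 0.68)]
t 29.875 adv mm -33.53 F along -x 0.57 f [0.4  0.35 0.66] tool [-0.57  0.54  0.34]
```

View pics/ov12.png

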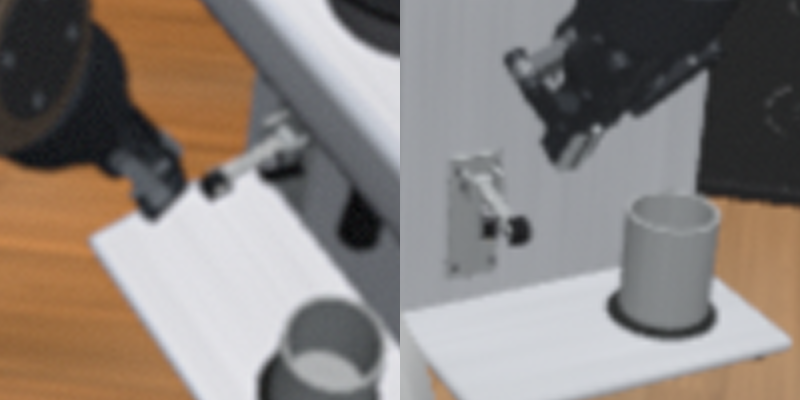

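```bash
python3 - <<'E'
from plant import ctrl
print(ctrl.sign_off())
E
```

```text
the job is handed in; nothing more can be done
None
```

I ran the test and handed the job in at about 30 s. The cup is on the pad, the lever was pressed to an estimated click and held, and it sprang back. Sign-off gave no verdict, and I never read the plunger travel directly.

- **Tilting the hand:** The rows cannot command a tilt, so I pushed the arm past its reach at full stretch until the tool tilted 30°. Joint 3 sat on its lower limit while I did this. One reading was 0.2099 against the listed 0.21.
- **Cup:** I gripped it with the tilted hand, carried it round the front of the lever, set it on the pad and let go. The last side picture shows it upright and about 2 mm off the pad's middle. The networks roughly agree, though they put it 0–7 px off the pad depending on the call and camera.
- **Lever:** With the fingers shut I pressed along the tool axis. The force stepped up about 39 mm into the stroke. I went about 7 mm further, to a mean of about 7.4 N, and held for about 1.5 s. Single readings ran from 6.8 to 8.2 N. Force and travel both put the plunger between the click and overtravel.
- **Last checks:** The lever is back at its rest position in both cameras, the hand is clear of everything, and the force is near zero. The pepper mill and garlic have not moved in the side view. In the last top view the networks did not find either of them, so that check is missing.

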